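Push a rack of glaze tests past the drop gate into the drying bay

ROBOT

A 7-joint arm with a two-finger parallel gripper is mounted at the origin on the work surface; the furniture and walls round the work are solid. World frame = base frame: x ahead of the robot, y to its left, z up, the work surface at z = 0. Lengths are in m, angles in rad, forces in N, time in s.
With the tool pointing down it reaches from about 0.425 to 1.025 m from the base axis. Payload 9.4 kg.
Tool frame: the origin (TCP) lies at the very end of the fingers, on their centre line; the grasp point (between the pads) lies 19 mm behind it; z points along the fingers, y is the line along which they close (so a half turn about z gives the same grasp; the last joint's range is limited). The gripper opens to 85 mm and grips with 20 to 120 N. Pads are 22 mm wide; open, the fingers measure 114 mm over their backs; the gripper's body (76 mm by 85 mm) begins 54 mm behind the grasp point. The pads swing forward as they close: fully open they stand 13 mm farther back than shut.
Start: joints at [1.137, 0.599, -0.003, 1.599, 0.002, 0.943, -0.08], TCP at [0.253, -0.679, 0.231] pointing down, gripper open.
Joint ranges: [-2.57, 2.57], [-0.35, 1.97], [-1.29, 1.29], [0.11, 2.56], [-1.05, 4.19], [0.11, 1.86], [-2.63, 2.63]. Speed limits (rad/s): [2.22, 2.22, 3.01, 3.01, 3.14, 3.14, 3.14].

INTERFACE

Orientations are given as a unit quaternion [x, y, z, w].
In Python, from rig import env gives the robot as it stands.
- The arm moves only by the tool jog_arm, never from a script. Its argument "steps" is a list of rows, each a list of 7 numbers: the shift along the tool's x, y, z in m, then the turn, a rotation vector about the tool's x, y, z in degrees, then the gripper's target within -1 to 1 (shut at 1, half-way at 0, fully open at -1). In form: [[dx, dy, dz, ax, ay, az, jaw], ...]. A call has 1 to 10 rows; each row is the pose to reach, as a shift and turn from the pose commanded when the call began, along the tool's axes at that moment; what a row does not reach only later rows make up. A row lasts 1/12 s, in which the tool goes at most 41.7 mm and 7.16 degrees, less where a joint would pass 70% of its speed; a pose out of reach is approached as far as the arm can. A call with a gripper value outside its range is refused whole. The fingers move at their own pace and stop on an object; the grip force is fixed at half the most. Time passes only in rows, so rows that repeat a pose let the fingers close. It gives the time, the measured TCP pose, the force, the opening and the grip force at its end, in the units of the state.
- env.state(): the state, without advancing time (a new reading comes with each control period).
- env.get_image(name): name is "side" or "top"; returns a dict with "image" (480x640x3 uint8, blue, green, red), "fx", "fy", "cx", "cy" (pixels), "position" and "rotation" of the camera in the world. Camera axes: x right, y down, z forward; pixel columns grow to the right and rows downward; lengths in m; the calibration is good to about 2 mm. A picture is of the moment at which its call begins. There is no depth.
- env.job_done(): hands the job in; it is judged then, once.
The state is a dict: "time_s": time; "q": joint angles; "qd": joint speeds; "tau": joint torques, N m; "eef_pos": TCP position; "tcp_rot": TCP orientation; "contact_force": force on the tool from outside, world axes, zero at the start; "wrist_torque": the same for the moment, N m; "finger_gap": finger opening in m; "grip_force": force on a finger pad.
Only numpy, scipy, OpenCV 4.12 (cv2) and the standard library are available. Lean on these libraries where they do the work, as an engineer would, in place of code of your own. Each camera call takes 0.05 s, during which the arm holds its last target. There are 200 camera calls.

TASK

Put the rack of glazed test tiles into the drying bay: with one fingertip press the long rail beside the chute down and keep it down, so that the sprung gate stays below the deck, and with the same hand push the rack from behind, along the chute and right past the gate, until it is fully home against the end stop. Then lift off so that the gate springs up behind the rack. Only press and push: the rack is never lifted, the gate must not rub on it or catch it, the tiles stay in their pockets, and the two glaze pots on the base board stay where they are.

Things in the scene. Friction and masses are not known exactly. Their poses are not given: they have to be found in the camera images.
- chute: Fixed drying bay with its chute, on a plywood base 512 x 238 x 15 mm. Origin: on the bench top under the middle of the gate. x axis: travel direction, mouth at x = -0.268, gate at x = 0, end stop at x = 0.166 m. y axis: to the hinge side, away from the press rail. The aluminium deck the rack slides on is 60 mm above the bench; its side rails stand 78 mm apart and 14 mm above the deck.
- chute_stop (a point): Middle of the end stop's face at deck height, chute x = 0.166 m; axes as the chute's. A clear dust cover 106 mm wide roofs the bay from chute x = 0.030 m to here, its top 113 mm (its screws 119 mm) above the bench. Behind the stop is the grey fan box, 122 mm high.
- gate (a joint): Hinged drop gate, rad: dark steel blade across the chute (chute x = 0, 4 mm thick) and press rail in one frame on a hinge shaft along the far side. 0 = sprung up: blade 5 mm (hinge side) to 27 mm (rail side) above the deck, barring the chute. Pressing the rail down turns it to 0.30, its limit; from 0.255 the blade is wholly below the deck. Takes 3 N at the rail to start, 5 N to hold down; springs back.
- rail_mid (a point): Middle of the top of the press rail, moving with the gate: dark steel bar 18 mm wide, parallel to the chute, from 132 mm before to 132 mm behind this point along chute x (-0.250 to +0.014 m). At rest its top is 103 mm above the bench at chute y = -0.048 m; fully pressed 65 mm above the bench (5 mm above the deck) at chute y = -0.058 m.
- rack_tail (a point): Middle of the rack's rear end face, the face to push, 13 mm above its underside; x axis along the rack towards the bay. Loose wooden tray 156 mm long, 74 wide, 26 high, walls 5 to 6 mm, three pockets with a tile each, 0.4 to 0.6 kg in all; it stands on the deck between the side rails, before the gate. Fully home its front is at the end stop and its rear end 10 mm past the gate.
- rack_nose (a point): Middle of the rack's front end face (towards the bay), 13 mm above its underside, 156 mm from the rear end.
- tile_a: Glazed test tile 59 x 43 x 12 mm lying in the rear pocket of the rack; origin at the centre of its underside, 6 mm above the rack's underside.
- tile_b: Glazed test tile 57 x 41 x 12 mm lying in the middle pocket of the rack; origin as tile_a.
- tile_c: Glazed test tile 53 x 41 x 12 mm lying in the front pocket of the rack; origin as tile_a.
- pot_low: Bystander: screw-cap glaze pot, 58 mm wide, 72 mm high, standing on the base board on the hinge side of the chute near its mouth; origin at the centre of its underside.
- pot_tall: Bystander: slender screw-cap glaze pot, 44 mm wide, 90 mm high, standing on the base board on the hinge side of the bay; origin at the centre of its underside.
Things that resemble listed ones, but are neither listed nor needed, are in the scene too. What is shaped like the tile_a but purple or yellow is not meant.

How it is judged:
By the outcome, as a careful person would: the job done as asked, in the order asked, and still so for the second after the job is handed in, with the robot touching nothing.
It also fails if it takes over 45 s, if anything falls off the work surface, if the arm or the gripper's body presses on something with over 40 N, if the wrist force passes 120 N, or if a joint passes its speed limit or range.

## Working session

There is one attempt and no reset: what is moved stays moved. The work goes in short steps, Python scripts to look and compute and a tool call to move; the robot and the scene stay as the last step left them, time stands still between calls to the robot, and variables do not carry over. Pictures are saved under pics/ and viewed, at most 10 in all, crops included, and the job is handed in when it is done.

Besides the shell and the picture viewer there is one more tool, called by a JSON object that holds its "name" and its "arguments". jog_arm: Moves the arm, as the interface text tells. Its arguments: {"type":"object","properties":{"steps":{"type":"array"}},"required":["steps"]}

```bash
mkdir -p pics; ls
python3 - <<'E'
from rig import env
import cv2,numpy as np,pickle
s=env.state();print(s['time_s'],s['eef_pos'],s['tcp_rot'],s['finger_gap'])
for n in('side','top'):
    d=env.get_image(n);cv2.imwrite(f'pics/{n}0.png',d['image']);pickle.dump(d,open(f'{n}0.pkl','wb'))
    print(n,d['fx'],d['fy'],d['cx'],d['cy'],d['position'],np.round(d['rotation'],3).tolist())
E
```

```text
pics
0.0 [ 0.2530742  -0.67891085  0.23042221] [ 9.84117068e-01  1.77519047e-01 -2.07415035e-04 -7.36227514e-04] 0.08558036692029723
side 435.7735428706782 435.7735428706782 314.43376572299206 246.99815207729347 [ 0.40145458 -0.59579572  0.65018912] [0.907, -0.115, 0.045, -0.403]
top 546.3093248829267 546.3093248829267 318.4812239137545 239.86468536292057 [0.46207716 0.02979107 1.21646493] [0.71, -0.703, 0.026, -0.026]
```

View pics/top0.png

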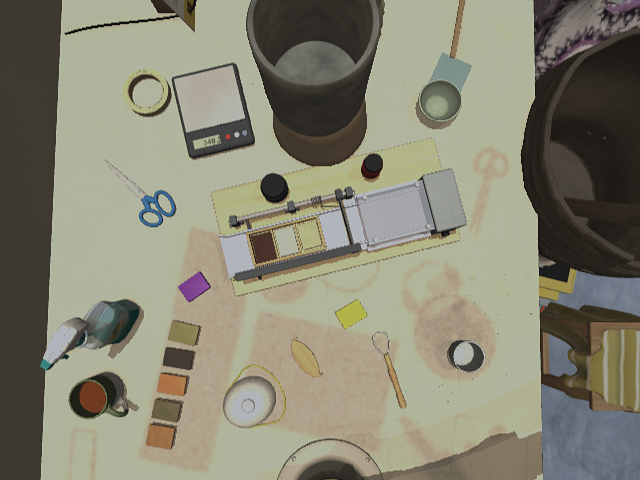

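View pics/side0.png

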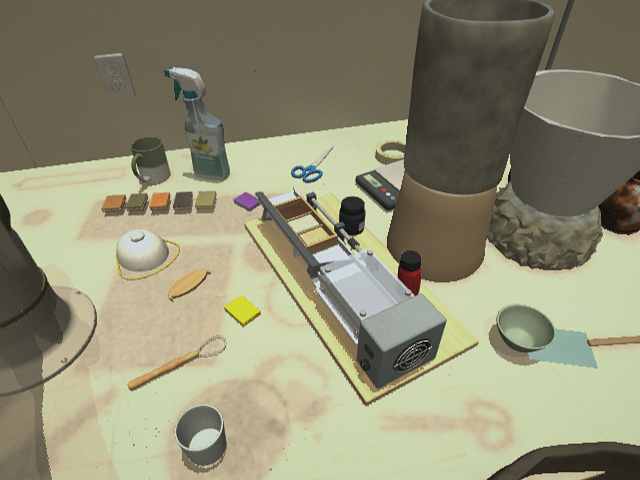

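The top view shows the chute running to image right (world −y). The rack is at about (250–325, 220–262), the dark rail at about (237,275)–(358,247), and the gate near (350,230). The side view shows the same from the fan-box end. I'll zoom in for exact pixels.

Run:
```python
import cv2
a=cv2.imread('pics/top0.png')[150:305,205:475];cv2.imwrite('pics/topc.png',cv2.resize(a,(800,459),interpolation=cv2.INTER_CUBIC))
a=cv2.imread('pics/side0.png')[180:330,235:435];cv2.imwrite('pics/sidec.png',cv2.resize(a,(800,600),interpolation=cv2.INTER_CUBIC))
```

```text
(no output)
```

View pics/topc.png

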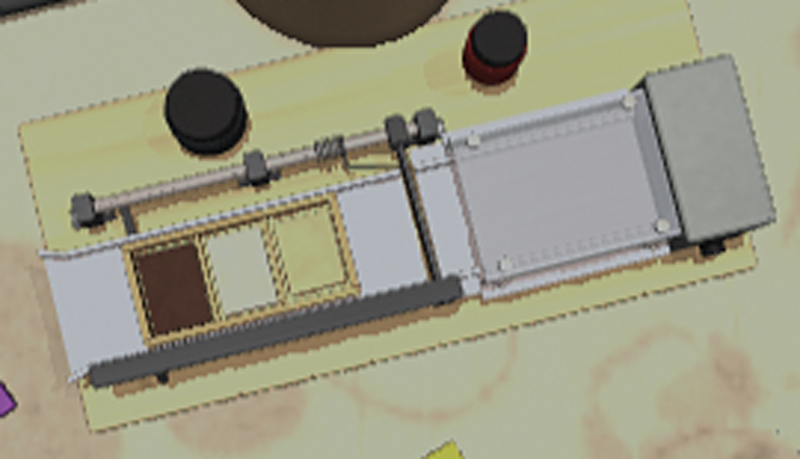

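View pics/sidec.png

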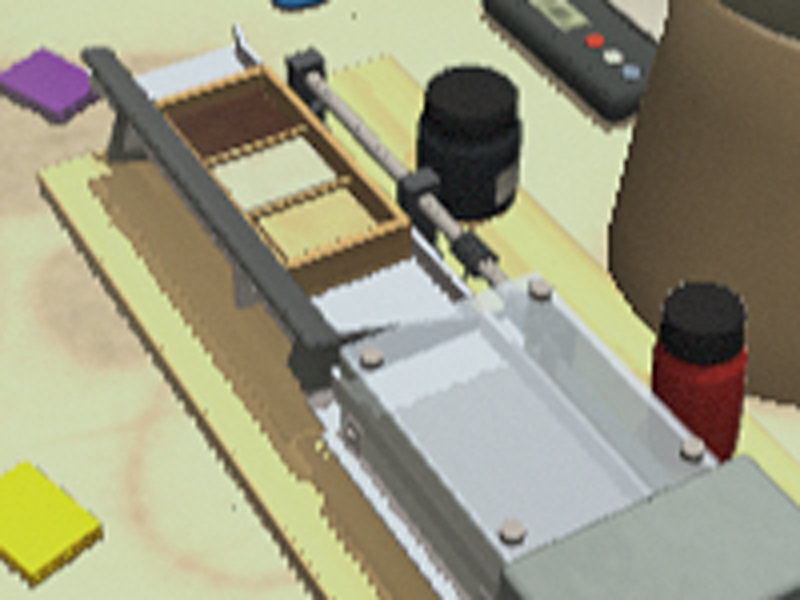

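The crops show the rail ends at top-crop (92,372) and (458,287), and at side-crop (95,50) and (328,340). The rack's top corners at the tail are top-crop (123,245) and (148,343). At the nose they are (335,195) and (358,292). Next I'll triangulate these points.

```bash
cat > h.py <<'E'
import pickle,numpy as np
from scipy.spatial.transform import Rotation as R
D={n:pickle.load(open(f'{n}0.pkl','rb')) for n in('top','side')}
O={'top':(205,150,270/800),'side':(235,180,.25)}
def ray(n,p):
    d=D[n];ox,oy,s=O[n];u,v=ox+(p[0]+.5)*s-.5,oy+(p[1]+.5)*s-.5
    rot=np.array(d['rotation']);rot=R.from_quat(rot).as_matrix() if rot.shape==(4,) else rot
    r=rot@[(u-d['cx'])/d['fx'],(v-d['cy'])/d['fy'],1]
    return np.array(d['position']),r
def plane(n,p,z): c,r=ray(n,p);return c+r*(z-c[2])/r[2]
def tri(a,b):
    c1,r1=ray('top',a);c2,r2=ray('side',b)
    t=np.linalg.lstsq(np.c_[r1,-r2],c2-c1,rcond=None)[0]
    p,q=c1+t[0]*r1,c2+t[1]*r2
    return (p+q)/2,np.linalg.norm(p-q)
E
python3 - <<'E'
from h import *
np.set_printoptions(precision=4,suppress=True)
for k,a,b,z in [('rail far',(92,372),(95,50),.103),('rail near',(458,287),(328,340),.103),('tail hinge',(123,245),(262,68),.086),('nose hinge',(335,195),(410,222),.086),('nose rail',(358,292),(290,268),.086),('tail rail',(148,343),(158,100),.086)]:
    p,e=tri(a,b);print(k,p,'err',round(e,4),'top@z',plane('top',a,z)[:2],'side@z',plane('side',b,z)[:2])
B=[plane('top',p,.015)[:2] for p in[(20,123),(92,432),(757,268),(692,3)]]
print(np.array(B),np.linalg.norm(B[1]-B[0]),np.linalg.norm(B[2]-B[1]))
G=lambda *p:[plane('top',x,.06)[:2] for x in p]
a=B[2]-B[1];ang=np.arctan2(a[1],a[0]);print('board ang',np.degrees(ang))
r0,r1=[plane('top',p,.103)[:2] for p in((92,372),(458,287))];d=r1-r0;print('rail',np.degrees(np.arctan2(d[1],d[0])),np.linalg.norm(d))
T=[plane('top',p,.086)[:2] for p in((123,245),(148,343),(335,195),(358,292))];d=T[2]+T[3]-T[0]-T[1];print('rack',np.degrees(np.arctan2(d[1],d[0])),np.linalg.norm(d)/2,np.linalg.norm(T[0]-T[1]))
# chute frame from rail: near end x=.014,y=-.048
for an in (ang,):
    ex=np.array([np.cos(an),np.sin(an)]);ey=np.array([-ex[1],ex[0]])
    for nm,o in(('rail',(r0+r1)/2+.118*ex+.048*ey),('gate hinge side',None)):
        if o is None: continue
        print('origin',o,'ex',ex);
        for t in T: print('rack',(t-o)@ex,(t-o)@ey)
        for t in B: print('board',(t-o)@ex,(t-o)@ey)
        for t,z in(((45,255),.06),((72,378),.06),((660,95),.122),((690,240),.122)): 
            w=plane('top',t,z)[:2]-o;print('mouth/stop',w@ex,w@ey)
E
```

```text
rail far [0.4691 0.1992 0.1005] err 0.0021 top@z [0.4701 0.1987] side@z [0.4678 0.1957]
rail near [ 0.5331 -0.0528  0.1011] err 0.0043 top@z [ 0.5309 -0.0523] side@z [ 0.5348 -0.0549]
tail hinge [0.5584 0.1818 0.084 ] err 0.0022 top@z [0.5593 0.1814] side@z [0.5567 0.1791]
nose hinge [0.5975 0.0328 0.0859] err 0.0031 top@z [0.5959 0.0331] side@z [0.599  0.0325]
nose rail [0.5308 0.0159 0.0851] err 0.0059 top@z [0.5278 0.0164] side@z [0.5335 0.0146]
tail rail [0.4931 0.1621 0.0882] err 0.0047 top@z [0.4908 0.1626] side@z [0.4958 0.1648]
[[ 0.6564  0.2698]
 [ 0.4265  0.2112]
 [ 0.5526 -0.2812]
 [ 0.7523 -0.2342]] 0.23723200106652484 0.5082589503239382
board ang -75.64126965938763
rail -76.38752430072165 0.25827631673041623
rack -75.96298569264178 0.15179786784466887 0.07099749869694773
origin [ 0.5763 -0.0292] ex [ 0.248  -0.9688]
rack -0.20821664131951528 0.035753425106645045
rack -0.20703350533187215 -0.03523421473620253
rack -0.05548787372685186 0.034469335098806134
rack -0.05617132314683684 -0.035654807052149184
board -0.26979983999420765 0.15177041532303007
board -0.26999786763105793 -0.08546150309243672
board 0.23826108269288032 -0.0854615030924367
board 0.24224278106534675 0.11965761479482537
mouth/stop -0.266985888563907 0.04514580229021167
mouth/stop -0.26818845787285644 -0.04514751115641589
mouth/stop 0.17559083218601831 0.04397924999786355
mouth/stop 0.17018262802393333 -0.05711684705903326
```

{"name": "jog_arm", "arguments": {"steps": [[0.03, -0.024, 0, 0, 0, -6, 0], [0.06, -0.048, 0, 0, 0, -12, 0], [0.09, -0.072, 0, 0, 0, -18, 0], [0.12, -0.096, 0, 0, 0, -24, 0], [0.15, -0.12, 0, 0, 0, -30, 0], [0.18, -0.144, 0, 0, 0, -36, 0], [0.21, -0.168, 0, 0, 0, -42, 0], [0.24, -0.192, 0, 0, 0, -48, 0], [0.27, -0.216, 0, 0, 0, -54, 0], [0.3, -0.24, 0, 0, 0, -60, 0]]}}

```text
time_s: 0.93
eef_pos: [0.4509, -0.3479, 0.2312]
tcp_rot: [0.762, 0.648, -0.0, -0.0]
contact_force: [1.2, -0.9, -0.5]
finger_gap: 0.0425
grip_force: 0.0
```

{"name": "jog_arm", "arguments": {"steps": [[0.038, -0.003, 0, 0, 0, -2.4, 0], [0.076, -0.006, 0, 0, 0, -4.8, 0], [0.114, -0.009, 0, 0, 0, -7.2, 0], [0.152, -0.012, 0, 0, 0, -9.6, 0], [0.19, -0.015, 0, 0, 0, -12, 0], [0.228, -0.018, 0, 0, 0, -14.4, 0], [0.266, -0.021, 0, 0, 0, -16.8, 0], [0.304, -0.024, 0, 0, 0, -19.2, 0], [0.342, -0.027, 0, 0, 0, -21.6, 0], [0.37, -0.03, 0, 0, 0, -23.5, 0]]}}

```text
time_s: 1.77
eef_pos: [0.4823, 0.0234, 0.2314]
tcp_rot: [0.614, 0.789, 0.0, -0.0]
contact_force: [0.8, 0.5, -0.1]
finger_gap: 0.0428
grip_force: 0.0
```

```bash
cat >> h.py <<'E'
EX=np.array([.2436,-.9699]);EY=np.array([.9699,.2436]);OR=np.array([.5765,-.0295])
def go(s,cx,cy,z):
    """tool-frame shift from the present pose to chute (cx,cy), height z; and the yaw still to turn"""
    M=R.from_quat(s['tcp_rot']).as_matrix();p=np.array(s['eef_pos'])
    w=OR+cx*EX+cy*EY
    y=M[:2,1];tilt=np.degrees(np.arccos(-M[2,2]))
    print('chute now',(p[:2]-OR)@EX,(p[:2]-OR)@EY,p[2],'shift',M.T@(np.r_[w,z]-p),'az',-np.degrees(np.arctan2(y[0]*EY[1]-y[1]*EY[0],y@EY)),'tilt',tilt,'F',s['contact_force'],'gap',s['finger_gap'],'t',s['time_s'])
E
python3 -c "
from h import *;from rig import env
np.set_printoptions(precision=4,suppress=True)
go(env.state(),-.235,-.024,.16)"
```

```text
chute now -0.0742714273033738 -0.07848805131151027 0.23137811313062406 shift [0.1606 0.0547 0.0715] az 0.08270659336403426 tilt 0.05102698768762035 F [ 0.8208  0.4732 -0.1055] gap 0.04278676325257786 t 1.7667
```

{"name": "jog_arm", "arguments": {"steps": [[0.035, 0.012, 0.015, 0, 0, 0, 0], [0.07, 0.024, 0.03, 0, 0, 0, 0], [0.105, 0.036, 0.045, 0, 0, 0, 0], [0.14, 0.048, 0.06, 0, 0, 0, 0], [0.16, 0.055, 0.08, 0, 0, 0, 0], [0.161, 0.055, 0.101, 0, 0, 0, 0], [0.161, 0.055, 0.101, 0, 0, 0, 0], [0.161, 0.055, 0.101, 0, 0, 0, 0]]}}

```text
time_s: 2.43
eef_pos: [0.4959, 0.1892, 0.1294]
tcp_rot: [0.616, 0.788, -0.002, -0.001]
contact_force: [0.3, 0.2, 0.3]
finger_gap: 0.0426
grip_force: 0.0
```

Run:
```python
from h import *;from rig import env;import cv2
np.set_printoptions(precision=4,suppress=True)
a=env.get_image('top')['image'][170:310,205:385];b=env.get_image('side')['image'][130:270,235:415]
cv2.imwrite('pics/hov.png',np.vstack([cv2.resize(x,(385,300),interpolation=cv2.INTER_CUBIC) for x in(a,b)]) )
go(env.state(),-.235,-.024,.1)
```

```text
chute now -0.23106457908078132 -0.023758439470621208 0.1310065382539689 shift [ 0.004  -0.0003  0.031 ] az -0.22371847839038517 tilt 0.029258557101300185 F [-1.0418 -0.2158  0.6101] gap 0.04237297133360707 t 2.5333
```

View pics/hov.png

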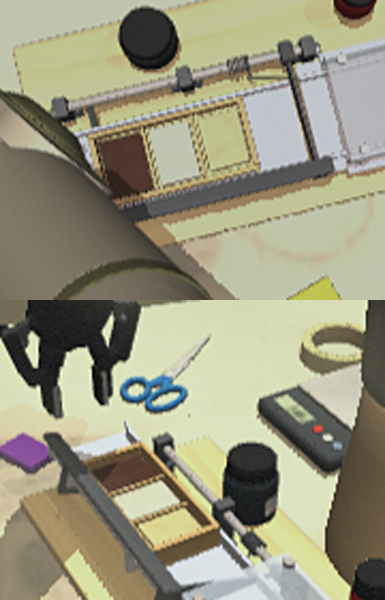

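The side view (lower half) shows both fingertips at about (55,413) and (100,400), with the left one over the rail's far end. The top view is partly hidden by the arm, but the rack hasn't moved. I'll check where the tips are in chute coordinates.

Run:
```python
from h import *
O['side']=(235,130,180/385)
for p in((55,113),(100,101)):
  for z in(.125,.131):
    w=plane('side',(p[0],p[1]*(140/300)/(180/385)),z)[:2]-OR;print(z,w@EX,w@EY)
```

```text
0.125 -0.245858475150858 -0.04301517826110438
0.131 -0.23726194179160476 -0.04603935753871958
0.125 -0.24355871650135555 0.005815612243906365
0.131 -0.2349884566336946 0.0022335677468004744
```

{"name": "jog_arm", "arguments": {"steps": [[0, 0, 0.008, 0, 0, 0, 0], [0, 0, 0.016, 0, 0, 0, 0], [0, -0.001, 0.024, 0, 0, 0, 0], [0, -0.002, 0.03, 0, 0, 0, 0], [0, -0.004, 0.036, 0, 0, 0, 0], [0, -0.005, 0.042, 0, 0, 0, 0], [0, -0.006, 0.048, 0, 0, 0, 0], [0, -0.006, 0.048, 0, 0, 0, 0]]}}

```text
time_s: 3.2
eef_pos: [0.4903, 0.1879, 0.0811]
tcp_rot: [0.616, 0.788, -0.001, -0.0]
contact_force: [-1.6, -2.2, 4.4]
finger_gap: 0.0428
grip_force: 2.0
```

{"name": "jog_arm", "arguments": {"steps": [[0, -0.001, 0.004, 0, 0, 0, 0], [0, -0.002, 0.008, 0, 0, 0, 0], [0, -0.003, 0.012, 0, 0, 0, 0], [0, -0.003, 0.015, 0, 0, 0, 0], [0, -0.003, 0.017, 0, 0, 0, 0], [0, -0.003, 0.017, 0, 0, 0, 0]]}}

```text
time_s: 3.7
eef_pos: [0.4878, 0.1873, 0.0648]
tcp_rot: [0.616, 0.788, -0.0, -0.0]
contact_force: [-1.0, -0.9, 4.9]
finger_gap: 0.0427
grip_force: 2.4
```

Run:
```python
from h import *;from rig import env;import cv2
np.set_printoptions(precision=4,suppress=True)
a=env.get_image('side')['image'][160:300,240:400]
cv2.imwrite('pics/press.png',cv2.resize(a,(685,600),interpolation=cv2.INTER_CUBIC))
go(env.state(),-.235,-.033,.06)
```

```text
chute now -0.23190067099260925 -0.033128261308590735 0.06503874069007595 shift [0.0031 0.0001 0.005 ] az -0.15227146963871696 tilt 0.051081743918316866 F [-1.6697 -2.8671  4.9744] gap 0.042383522389838335 t 3.75
```

View pics/press.png

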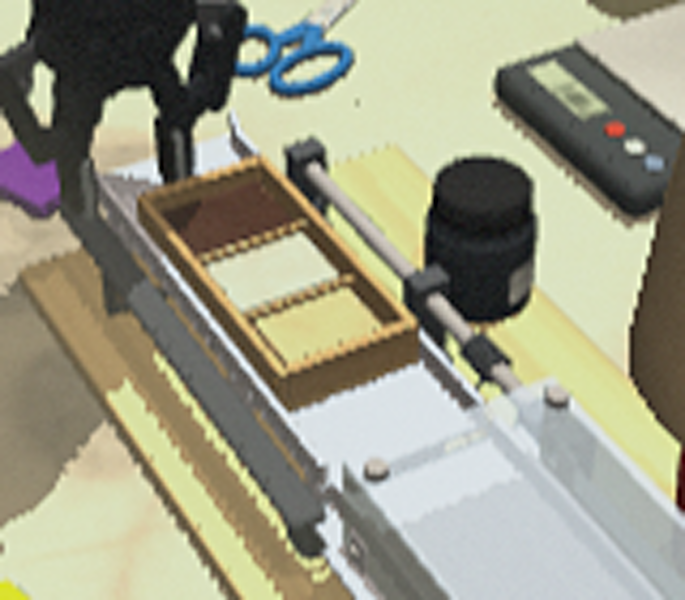

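The rail is well down and the blade is no longer visible across the chute. The push finger is behind the tail at about (175,165). I'll press on to the limit.

{"name": "jog_arm", "arguments": {"steps": [[0, 0, 0.001, 0, 0, 0, 0], [0, 0, 0.002, 0, 0, 0, 0], [0, 0, 0.003, 0, 0, 0, 0], [0, 0, 0.003, 0, 0, 0, 0]]}}

```text
time_s: 4.08
eef_pos: [0.4877, 0.1873, 0.0627]
tcp_rot: [0.616, 0.788, -0.0, 0.0]
contact_force: [-3.7, -1.7, 14.1]
finger_gap: 0.0428
grip_force: 7.1
```

{"name": "jog_arm", "arguments": {"steps": [[-0.004, 0, 0, 0, 0, 0, 0], [-0.008, 0, 0, 0, 0, 0, 0], [-0.011, 0, 0, 0, 0, 0, 0], [-0.014, 0, 0, 0, 0, 0, 0], [-0.017, 0, 0, 0, 0, 0, 0], [-0.021, 0, 0, 0, 0, 0, 0], [-0.025, 0, 0, 0, 0, 0, 0], [-0.03, 0, 0, 0, 0, 0, 0], [-0.035, 0, 0, 0, 0, 0, 0], [-0.04, 0, 0, 0, 0, 0, 0]]}}

```text
time_s: 4.92
eef_pos: [0.499, 0.1526, 0.0631]
tcp_rot: [0.615, 0.789, 0.003, -0.0]
contact_force: [-1.6, 8.3, 6.9]
finger_gap: 0.0425
grip_force: 5.7
```

{"name": "jog_arm", "arguments": {"steps": [[-0.006, -0.0005, 0.001, 0, 0, 0, 0], [-0.012, -0.001, 0.001, 0, 0, 0, 0], [-0.018, -0.0015, 0.001, 0, 0, 0, 0], [-0.024, -0.0015, 0.001, 0, 0, 0, 0], [-0.03, -0.0015, 0.001, 0, 0, 0, 0], [-0.036, -0.0015, 0.001, 0, 0, 0, 0], [-0.042, -0.0015, 0.001, 0, 0, 0, 0], [-0.048, -0.0015, 0.001, 0, 0, 0, 0], [-0.054, -0.0015, 0.001, 0, 0, 0, 0], [-0.06, -0.0015, 0.001, 0, 0, 0, 0]]}}

```text
time_s: 5.75
eef_pos: [0.5127, 0.0955, 0.0628]
tcp_rot: [0.615, 0.789, 0.005, -0.0]
contact_force: [-3.4, 14.6, 16.5]
finger_gap: 0.0429
grip_force: 10.0
```

Run:
```python
from h import *;from rig import env;import cv2
np.set_printoptions(precision=4,suppress=True)
a=env.get_image('side')['image'][160:310,240:420]
cv2.imwrite('pics/push1.png',cv2.resize(a,(720,600),interpolation=cv2.INTER_CUBIC))
go(env.state(),-.002,-.033,.0625)
```

```text
chute now -0.13535223028563304 -0.03140583759441003 0.06280236112940966 shift [-0.1333 -0.0015 -0.0004] az -0.020788884433451605 tilt 0.5045301931337015 F [-3.4128 12.701  17.0838] gap 0.04264842192202051 t 5.8
```

View pics/push1.png

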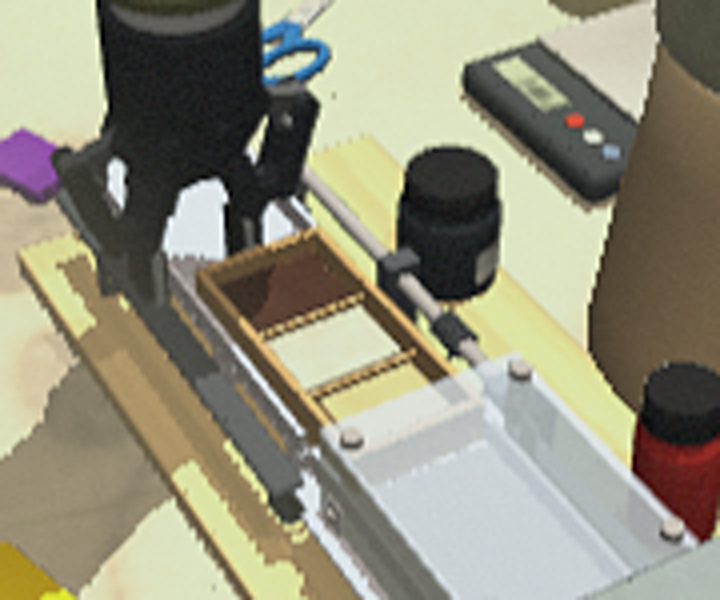

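The rack is moving straight with its nose under the cover edge, around (330,420). The finger sits on the tail's middle, around (240,235), and the rail is down.

{"name": "jog_arm", "arguments": {"steps": [[-0.006, 0, 0, 0, 0, 0, 0], [-0.013, 0, 0, 0, 0, 0, 0], [-0.02, 0, 0, 0, 0, 0, 0], [-0.027, 0, 0, 0, 0, 0, 0], [-0.034, 0, 0, 0, 0, 0, 0], [-0.041, 0, 0, 0, 0, 0, 0], [-0.048, 0, 0, 0, 0, 0, 0], [-0.055, 0, 0, 0, 0, 0, 0], [-0.062, 0, 0, 0, 0, 0, 0], [-0.068, 0, 0, 0, 0, 0, 0]]}}

```text
time_s: 6.63
eef_pos: [0.5294, 0.0291, 0.0628]
tcp_rot: [0.615, 0.789, 0.004, 0.0]
contact_force: [-3.3, 14.5, 16.4]
finger_gap: 0.0427
grip_force: 10.4
```

{"name": "jog_arm", "arguments": {"steps": [[-0.006, 0, 0, 0, 0, 0, 0], [-0.012, 0, 0, 0, 0, 0, 0], [-0.018, 0, 0, 0, 0, 0, 0], [-0.024, 0, 0, 0, 0, 0, 0], [-0.03, 0, 0, 0, 0, 0, 0], [-0.036, 0, 0, 0, 0, 0, 0], [-0.041, 0, 0, 0, 0, 0, 0], [-0.046, 0, 0, 0, 0, 0, 0], [-0.05, 0, 0, 0, 0, 0, 0], [-0.052, 0, 0, 0, 0, 0, 0]]}}

```text
time_s: 7.47
eef_pos: [0.5424, -0.0215, 0.0629]
tcp_rot: [0.615, 0.789, 0.004, 0.001]
contact_force: [-1.6, 13.5, 17.5]
finger_gap: 0.043
grip_force: 10.8
```

{"name": "jog_arm", "arguments": {"steps": [[-0.002, 0, 0, 0, 0, 0, 0], [-0.004, 0, 0, 0, 0, 0, 0], [-0.006, 0, 0, 0, 0, 0, 0], [-0.008, 0, 0, 0, 0, 0, 0], [-0.01, 0, 0, 0, 0, 0, 0]]}}

```text
time_s: 7.88
eef_pos: [0.5448, -0.0307, 0.0629]
tcp_rot: [0.614, 0.789, 0.004, 0.001]
contact_force: [0.0, 12.6, 15.8]
finger_gap: 0.0427
grip_force: 10.6
```

{"name": "jog_arm", "arguments": {"steps": [[-0.0015, 0, 0, 0, 0, 0, 0], [-0.003, 0, 0, 0, 0, 0, 0], [-0.0045, 0, 0, 0, 0, 0, 0], [-0.006, 0, 0, 0, 0, 0, 0]]}}

```text
time_s: 8.22
eef_pos: [0.5463, -0.0365, 0.0629]
tcp_rot: [0.614, 0.789, 0.004, 0.001]
contact_force: [-1.2, 15.0, 16.6]
finger_gap: 0.0425
grip_force: 10.0
```

{"name": "jog_arm", "arguments": {"steps": [[-0.001, 0, 0, 0, 0, 0, 0], [-0.002, 0, 0, 0, 0, 0, 0], [-0.003, 0, 0, 0, 0, 0, 0]]}}

```text
time_s: 8.47
eef_pos: [0.5464, -0.0369, 0.0629]
tcp_rot: [0.613, 0.79, 0.005, -0.0]
contact_force: [-5.4, 25.6, 18.8]
finger_gap: 0.0425
grip_force: 16.2
```

Run:
```python
from h import *;from rig import env;import cv2
np.set_printoptions(precision=4,suppress=True)
a=env.get_image('side')['image'][210:360,290:470]
cv2.imwrite('pics/push2.png',cv2.resize(a,(720,600),interpolation=cv2.INTER_CUBIC))
go(env.state(),.003,-.031,.0625)
```

```text
chute now -0.0001905323598847524 -0.03102786422206581 0.06291903461387391 shift [-0.0032  0.      0.0004] az 0.2370891724575885 tilt 0.6109735843976061 F [-4.8093 21.6371 16.6438] gap 0.04274011873124654 t 8.5167
```

View pics/push2.png

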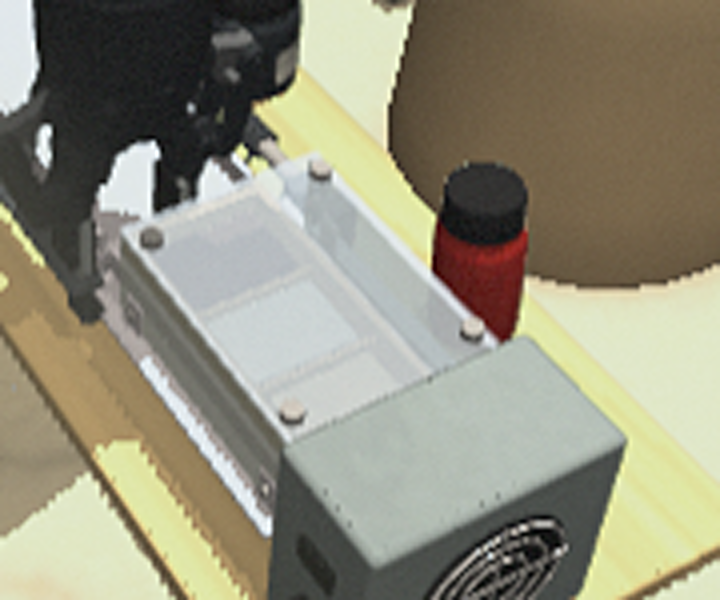

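The reaction jumped at TCP x ≈ 0, which is where the geometry puts the end stop. The picture shows the rack filling the covered bay. One firm nudge, then back off with the rail still held, and lift.

{"name": "jog_arm", "arguments": {"steps": [[-0.0015, 0, 0, 0, 0, 0, 0], [-0.0015, 0, 0, 0, 0, 0, 0]]}}

```text
time_s: 8.68
eef_pos: [0.5464, -0.0369, 0.0629]
tcp_rot: [0.613, 0.79, 0.006, -0.001]
contact_force: [-5.3, 26.7, 18.5]
finger_gap: 0.0426
grip_force: 15.8
```

{"name": "jog_arm", "arguments": {"steps": [[0.004, 0, 0, 0, 0, 0, 0], [0.008, 0, 0, 0, 0, 0, 0], [0.012, 0, 0, 0, 0, 0, 0], [0.018, 0, 0, 0, 0, 0, 0], [0.024, 0, 0, 0, 0, 0, 0], [0.03, 0, 0, 0, 0, 0, 0], [0.03, 0, 0, 0, 0, 0, 0]]}}

```text
time_s: 9.27
eef_pos: [0.5398, -0.0179, 0.0628]
tcp_rot: [0.616, 0.788, 0.001, 0.002]
contact_force: [1.9, -4.8, 16.1]
finger_gap: 0.0424
grip_force: 8.1
```

{"name": "jog_arm", "arguments": {"steps": [[0, 0, -0.006, 0, 0, 0, 0], [0, 0.001, -0.012, 0, 0, 0, 0], [0, 0.002, -0.018, 0, 0, 0, 0], [0, 0.004, -0.024, 0, 0, 0, 0], [0, 0.006, -0.03, 0, 0, 0, 0], [0, 0.008, -0.037, 0, 0, 0, 0], [0, 0.009, -0.045, 0, 0, 0, 0], [0, 0.009, -0.065, 0, 0, 0, 0], [0, 0.009, -0.09, 0, 0, 0, 0], [0, 0.009, -0.12, 0, 0, 0, 0]]}}

```text
time_s: 10.1
eef_pos: [0.5442, -0.0149, 0.1811]
tcp_rot: [0.616, 0.788, -0.001, -0.002]
contact_force: [0.9, 0.3, 0.3]
finger_gap: 0.0425
grip_force: 0.0
```

{"name": "jog_arm", "arguments": {"steps": [[0.03, 0, -0.02, 0, 0, 0, 0], [0.06, -0.01, -0.04, 0, 0, 0, 0], [0.09, -0.02, -0.04, 0, 0, 0, 0], [0.12, -0.03, -0.04, 0, 0, 0, 0], [0.15, -0.03, -0.04, 0, 0, 0, 0], [0.15, -0.03, -0.04, 0, 0, 0, 0]]}}

```text
time_s: 10.6
eef_pos: [0.4782, 0.1288, 0.2221]
tcp_rot: [0.613, 0.79, 0.001, -0.001]
contact_force: [0.2, -0.1, -0.9]
finger_gap: 0.0429
grip_force: 0.0
```

Run:
```python
from h import *;from rig import env;import cv2
a=env.get_image('top')['image'][150:300,260:460];b=env.get_image('side')['image'][200:350,280:480]
cv2.imwrite('pics/end.png',np.hstack([cv2.resize(x,(400,300),interpolation=cv2.INTER_CUBIC) for x in(a,b)]))
```

```text
(no output)
```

View pics/end.png

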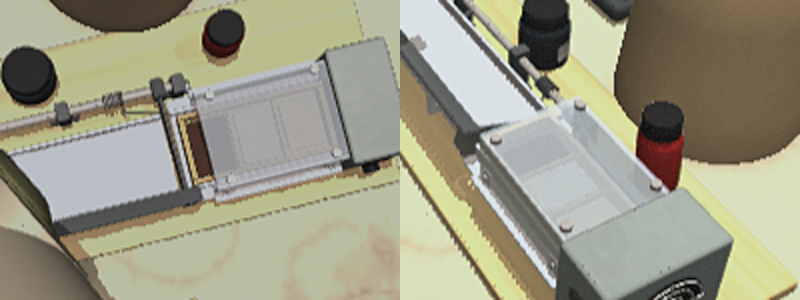

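The top view shows the blade up at about (172,150), with the rack's tail just past it at about (183,150) and the rack in the bay. The rail is back up and both pots are in place.

```bash
python3 -c "
from rig import env
print(env.job_done())"
```

```text
the job is handed in; nothing more can be done
None
```

The rack is home against the end stop with the gate sprung up behind it, the pots look undisturbed, and the job was handed in at about 11 s; no verdict came back.

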